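# Clear up after a cellar tasting

## Robot

A 6-joint arm with a two-finger parallel gripper is mounted at the origin on a cart in front of the work surface, level with it; the furniture and walls round the work are solid. World frame = base frame: x ahead of the robot, y to its left, z up, the work surface at z = 0. Lengths are in mm, angles in rad, forces in N, time in s.
With the tool pointing down it reaches from about 275 to 1000 mm from the base axis. Payload 8.4 kg.
Tool frame: the origin (TCP) lies between the finger pads; the fingertips stand 22 mm ahead of it and the grasp point (between the pads) lies 3 mm ahead of it (r.nose_length is the z of the fingertips in the tool frame, in mm); z points along the fingers, y is the line along which they close (so a half turn about z gives the same grasp; the last joint's range is limited). The gripper opens to 85 mm and grips with 20 to 120 N. Pads are 22 mm wide; open, the fingers measure 114 mm over their backs; the gripper's body (76 mm by 85 mm) begins 54 mm behind the grasp point. The pads swing forward as they close: fully open they stand 13 mm farther back than shut.
Start: joints at [1.174, 0.353, 1.633, -0, 1.155, -0.002], TCP at [240.389, 576.924, 253.281] pointing down, gripper open.
Joint ranges: [-2.63, 2.63], [-0.92, 2.1], [0.06, 2.66], [-1.3, 4.44], [0, 2.69], [-3.02, 3.02]. Speed limits (rad/s): [2.22, 2.22, 2.79, 3.14, 3.14, 3.14].

## Interface

Orientations are given as [roll, pitch, yaw] about the fixed x, y, z axes, in that order (R = Rz(yaw) Ry(pitch) Rx(roll)).
In Python, from rig import r, cams gives the robot as it stands.
- The arm moves only by the shell command python3 -m handwheel 'ROWS' [FORCE]. ROWS is 1 to 5 rows, one to a line, with the numbers parted by commas; each row has 7 numbers: a rotation vector rx, ry, rz in a scale on which 1.0 is pi rad, then dx, dy, dz in fractions of the full range, 1 being 500 mm, then the opening from 0.0 (shut) to 1.0 (fully open); each row shifts and turns the commanded pose from where the row before left it, along the tool's axes as they then stand; what a row does not reach is not made up. A row lasts 1/12 s, in which the tool goes at most 41.7 mm and 0.125 rad, less where a joint would pass 70% of its speed; a pose out of reach is approached as far as the arm can. The fingers move at their own pace and stop on an object; FORCE is the grip in N (left out, the last holds). Time passes only in rows, so rows that do not move let the fingers close. It prints the time, the measured TCP pose, the force, the opening and the grip force at its end. Input that does not fit is refused with a message, and nothing moves.
- r.sense(): the state, without advancing time (a new reading comes with each control period).
- cams.grab_frame(name): name is "scene" or "top"; returns the picture (480x640x3 uint8, red, green, blue); there is no depth.
- cams.camera_params(name): a dict with "fx", "fy", "cx", "cy" (pixels), "rvec" (rotation vector, rad) and "tvec" (3), from world to camera coordinates, as OpenCV has them. Camera axes: x right, y down, z forward; pixel columns grow to the right and rows downward; lengths in mm; the calibration is good to about 2 mm. A picture is of the moment at which its call begins. camera_params takes no time and is no camera call.
- r.sign_off(): hands the job in; it is judged then, once.
The state is a dict: "clock": time; "qpos": joint angles; "qvel": joint speeds; "joint_efforts": joint torques, N m; "eef_pos": TCP position; "tcp_rot": TCP orientation; "contact_force": force on the tool from outside, world axes, zero at the start; "wrist_torque": the same for the moment, N m; "opening": opening from 0.0 (shut) to 1.0 (fully open); "grasp_force": force on a finger pad.
Only numpy, scipy, OpenCV 4.12 (cv2) and the standard library are available. Lean on these libraries where they do the work, as an engineer would, in place of code of your own. Each camera call takes 0.05 s, during which the arm holds its last target. There are 200 camera calls.

## Task

Clear up after the tasting: stand the two steel pourers upright in the steel tray and the two used corks upright in the wooden tray, and hang the blue beaker mouth-down on the leaning peg of the draining stand. Leave the brass stopper standing where it is, and let go of everything.

Things in the scene. Friction and masses are not known exactly. Their poses are not given: they have to be found in the camera images.
- beaker: A blue glazed beaker standing mouth-down on the worktop, closed end up: 75 mm high, outside 58 mm across at the rim and 56 mm at the closed end, wall 3 mm, closed end 5 mm thick (inside 70 mm deep). Origin: centre of its rim (lowest face as it stands), z up towards the closed end. 100 to 200 g.
- pourer_0: A standing polished-steel wine pourer (one of two, alike and interchangeable), 64 mm high: body up to 26 mm across, widest as a collar 24 to 39 mm above its foot, narrow spout 11 mm across above 39 mm. Origin: centre of its underside, z up. 30 g.
- pourer_1: A standing polished-steel wine pourer (one of two, alike and interchangeable), 64 mm high: body up to 26 mm across, widest as a collar 24 to 39 mm above its foot, narrow spout 11 mm across above 39 mm. Origin: centre of its underside, z up. 30 g.
- cork_0: A used wine cork standing on end (one of two, interchangeable), its top stained dark red, 24 mm diameter, 44 mm high. Origin: centre of its underside, z up. 12 g.
- cork_1: A used wine cork standing on end (one of two, interchangeable), plain cork colour all over, 24 mm diameter, 44 mm high. Origin: centre of its underside, z up. 12 g.
- brass_stopper: A bottle stopper standing on its broad brass head with a cork-coloured shank up, 42 mm across, 38 mm high; it stays where it is. Origin: centre of its underside.
- steel_tray: The steel tray, lined in black, for the pourers. Origin: centre of its underside. Outer size 120 (own x) x 170 (own y) x 28 mm high, walls 5 mm, floor top 5 mm above the origin, so the inside is 110 x 160 mm. Fixed to the worktop.
- wood_tray: The light wooden tray, lined in green felt, for the corks. Origin: centre of its underside. Outer size 120 (own x) x 170 (own y) x 28 mm high, walls 5 mm, floor top 5 mm above the origin, so the inside is 110 x 160 mm. Fixed to the worktop.
- drain_stand: Fixed draining stand: dark wooden foot 110 x 100 x 16 mm, round steel plate, one round-ended brass peg 14 mm thick, leaning 15 degrees to the stand's -x: axis from (14, 0, 16) to (-13, 0, 117) mm in its frame, top at 124 mm. A seated beaker hangs with its closed end on the peg's end, rim about 50 mm above the worktop, a little askew. Origin: centre of the underside.
Things that resemble listed ones, but are neither listed nor needed, are in the scene too. Leave any purple look-alike of the cork_1 alone.

How it is judged:
By the outcome, as a careful person would: the job done as asked, in the order asked, and still so for the second after the job is handed in, with the robot touching nothing.
It also fails if it takes over 128 s, if anything falls off the work surface, if the arm or the gripper's body presses on something with over 40 N, if the wrist force passes 120 N, or if a joint passes its speed limit or range.

## Working session

There is one attempt and no reset: what is moved stays moved. The work goes in short steps, Python scripts to look and compute and a shell command to move; the robot and the scene stay as the last step left them, time stands still between calls to the robot, and variables do not carry over. Pictures are saved under pics/ and viewed, at most 14 in all, crops included, and the job is handed in when it is done.

```bash
ls; mkdir -p pics
python3 - <<'E'
from rig import r,cams
import cv2
for n in("scene","top"):
    cv2.imwrite(f"pics/{n}0.png",cams.grab_frame(n)[:,:,::-1]); print(cams.camera_params(n))
print(r.sense(), r.nose_length)
E
```

```text
pics
{'fx': 510.1122606083343, 'fy': 510.1122606083343, 'cx': 312.02855881821125, 'cy': 248.20829843535594, 'rvec': array([ 0.9013997 , -2.47718964,  1.07013249]), 'tvec': array([379.60351605, 230.15335738, 707.15092383])}
{'fx': 450.2513194560338, 'fy': 450.2513194560338, 'cx': 313.4431764143929, 'cy': 243.02340441723072, 'rvec': array([ 2.19074832, -2.186137  ,  0.08233219]), 'tvec': array([ -17.69921082,  520.63164021, 1019.699322  ])}
{'clock': 0.1, 'qpos': array([ 1.17357988e+00,  3.53566808e-01,  1.63407101e+00,  6.48629174e-07,
        1.15517570e+00, -2.39685228e-03]), 'qvel': array([-2.35706028e-04, -3.40783434e-04, -1.81206743e-03, -3.14637109e-05,
       -4.71833107e-04,  5.60206771e-04]), 'joint_efforts': array([ 1.05092728e-03, -6.06350255e+01, -3.42818499e+01,  1.03202681e-04,
        4.11343121e-03,  3.82809858e-06]), 'eef_pos': array([240.24500316, 576.54986709, 252.63946329]), 'tcp_rot': array([-3.14037180e+00, -3.51930601e-06,  2.74677280e+00]), 'contact_force': array([ 0.07420502, -0.20591716,  0.10022868]), 'wrist_torque': array([0.07396536, 0.00123798, 0.0017792 ]), 'grasp_force': 0.0, 'opening': 0.9972011499744733} 22.0
```

View pics/scene0.png

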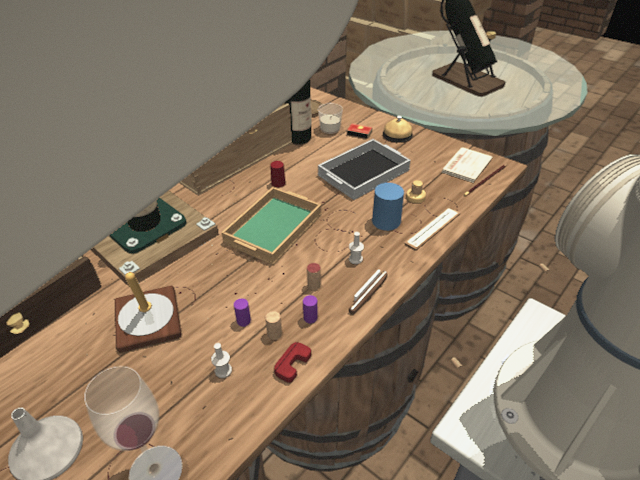

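View pics/top0.png

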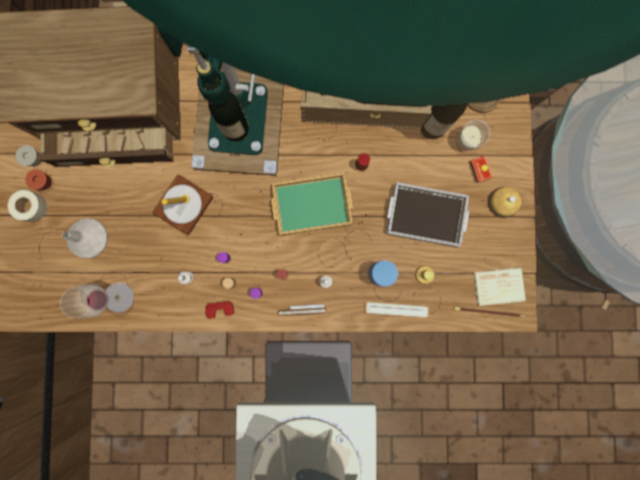

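The scene view shows stained cork ~(314,277), plain cork ~(274,325), and pourers ~(222,360) and (356,248). It also shows the beaker (388,207), brass stopper (416,190) and stand (148,315). The top view shows the same things at cork (282,273)/(228,284), pourers (186,278)/(326,282), beaker (385,273), steel tray (428,214), wood tray (312,205) and stand (183,204). I'll zoom in for exact pixels.

```bash
cat > h.py <<'E'
from rig import r,cams
import cv2,numpy as np
P={n:cams.camera_params(n) for n in("scene","top")}
def K(n):
    p=P[n];return np.array([[p['fx'],0,p['cx']],[0,p['fy'],p['cy']],[0,0,1.]])
def proj(n,X): return cv2.projectPoints(np.array(X,float).reshape(-1,3),P[n]['rvec'],P[n]['tvec'],K(n),None)[0].reshape(-1,2)
def unproj(n,uv,z):
    R=cv2.Rodrigues(P[n]['rvec'])[0];C=-R.T@P[n]['tvec'];d=R.T@np.linalg.inv(K(n))@[*uv,1.]
    return C+d*(z-C[2])/d[2]
def crop(n,name,x0,y0,x1,y1,s):
    a=cams.grab_frame(n)[y0:y1,x0:x1,::-1];cv2.imwrite("pics/"+name,cv2.resize(a,None,fx=s,fy=s,interpolation=cv2.INTER_CUBIC))
E
python3 - <<'E'
from h import *
for n in P:
    R=cv2.Rodrigues(P[n]['rvec'])[0];print(n,(-R.T@P[n]['tvec']).round())
crop("top","t1.png",150,165,350,315,4);crop("scene","s1.png",190,220,390,370,4);crop("top","t2.png",340,165,480,305,4)
for k,uv,z in [("p0",(186,278),64),("p1",(326,282),64),("cs",(282,273),44),("cp",(228,284),44),("bk",(385,273),75),("br",(426,275),38),("st",(428,214),28),("wt",(312,205),28),("ds",(183,204),16)]:
    X=unproj("top",uv,z);print(k,X.round(),proj("scene",X).round())
E
```

```text
scene [ 43. 513. 657.]
top [ 448.  -11. 1054.]
p0 [440. 262.  64.] [[224. 340.]]
p1 [432. -44.  64.] [[357. 234.]]
cs [451.  54.  44.] [[312. 267.]]
cp [427. 174.  44.] [[274. 317.]]
bk [ 452. -172.   75.] [[389. 191.]]
br [ 448. -270.   38.] [[416. 184.]]
st [ 587. -280.   28.] [[364. 162.]]
wt [608. -13.  28.] [[274. 218.]]
ds [611. 286.  16.] [[147. 313.]]
```

View pics/t1.png

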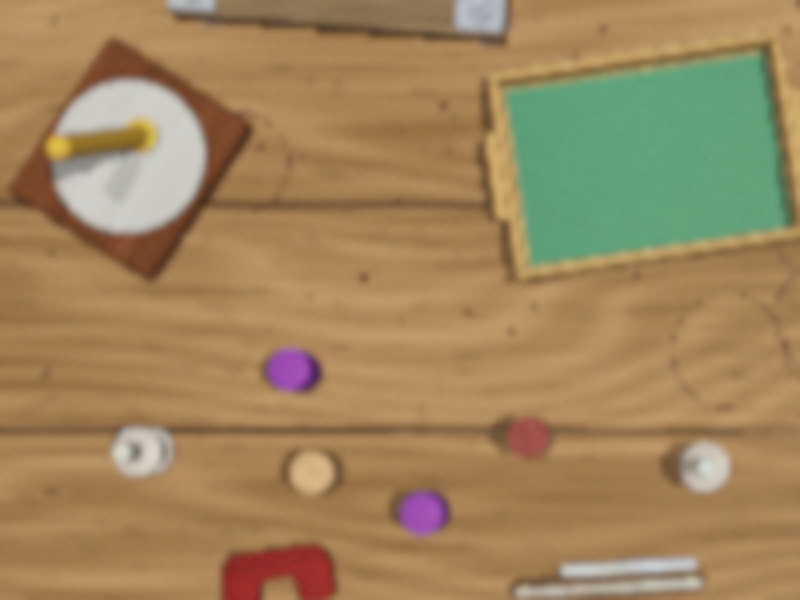

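View pics/s1.png

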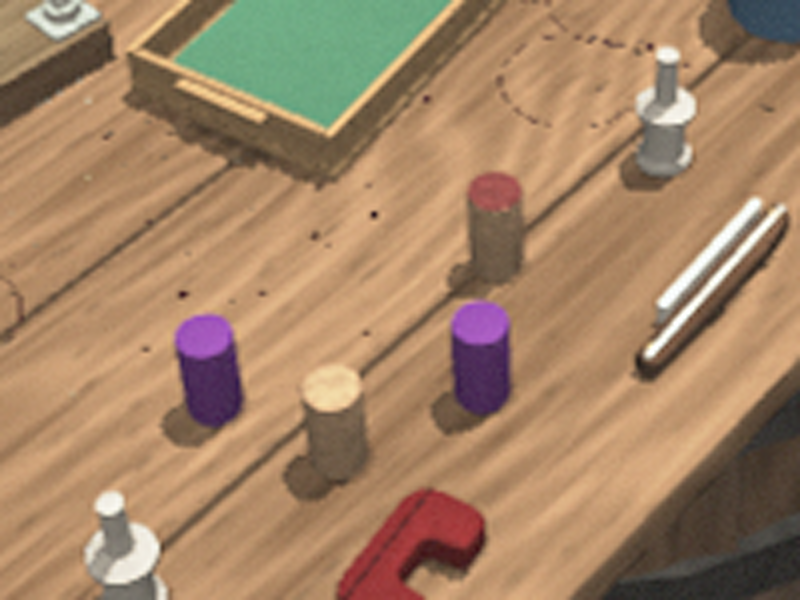

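View pics/t2.png

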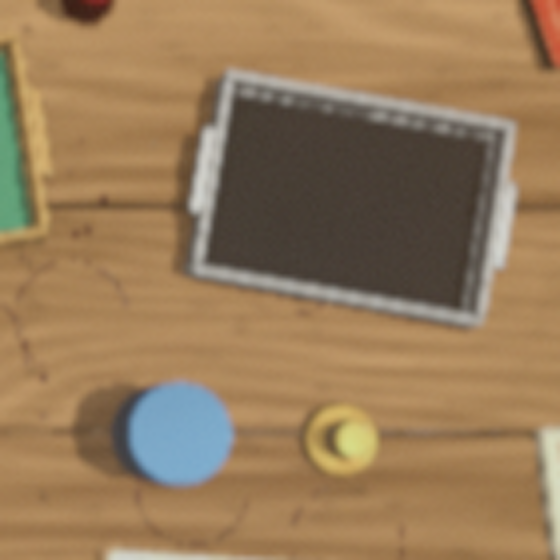

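The crops give these pixels:
- **Top crop 1:** pourer tips (133,453) and (704,467), stained cork (528,436), plain cork (312,472), and peg tip (58,147).
- **Scene crop:** pourer tips (110,503) and (667,55), cork tops (495,190) and (332,388).
- **Top crop 2:** beaker (181,434), shank (352,440), and tray corners (230,70), (515,122), (480,325), (192,275).

```bash
cat > m.py <<'E'
from h import *
from scipy.optimize import least_squares
a=lambda p,o:(p[0]/4+o[0]-.375,p[1]/4+o[1]-.375)
T=lambda *p:a(p,(150,165)); U=lambda *p:a(p,(340,165)); S=lambda *p:a(p,(190,220))
for k,t,s,z in [("p0",T(133,453),S(110,503),64),("p1",T(704,467),S(667,55),64),("cs",T(528,436),S(495,190),44),("cp",T(312,472),S(332,388),44),("bk",U(181,434),(388,191),75),("br",U(352,440),None,38)]:
    X=unproj("top",t,z)
    if s is None: print(k,X.round(1));continue
    f=lambda v:np.r_[proj("top",v)[0]-t,proj("scene",v)[0]-s]
    q=least_squares(f,X);print(k,X.round(1),"scene:",unproj("scene",s,z).round(1),"tri",q.x.round(1),q.fun.round(1))
def rect(c,z,n):
    W=np.array([unproj("top",p,z)[:2] for p in c]);print(n,W.round(0).tolist(),"c",W.mean(0).round(1),"sides",[np.hypot(*(W[i]-W[(i+1)%4])).round() for i in range(4)],"ang",[np.degrees(np.arctan2(*(W[(i+1)%4]-W[i])[::-1])).round(1) for i in range(4)])
rect([U(230,70),U(515,122),U(480,325),U(192,275)],28,"steel")
rect([T(488,78),T(772,42),T(804,232),T(520,277)],28,"wood")
rect([T(115,38),T(250,128),T(150,280),T(12,190)],16,"stand")
print("plate",unproj("top",T(130,155),16+3),"pegtip",unproj("top",T(58,147),117),"pegbase",unproj("top",T(146,133),20))
E
python3 m.py
```

```text
p0 [440.4 269.2  64. ] scene: [440.8 275.   64. ] tri [442.5 272.6  59.8] [-1.  -1.   0.9  0.1]
p1 [433.3 -43.2  64. ] scene: [432.8 -44.3  64. ] tri [432.8 -43.6  64.5] [ 0.2  0.2 -0.2 -0. ]
cs [450.1  54.6  44. ] scene: [450.2  52.7  44. ] tri [449.6  54.   45.4] [ 0.2  0.2 -0.2 -0. ]
cp [429.8 174.9  44. ] scene: [428.7 175.3  44. ] tri [429.5 174.8  43. ] [ 0.1  0.1 -0.1 -0. ]
bk [ 451.6 -171.5   75. ] scene: [ 452.5 -169.8   75. ] tri [ 452.4 -171.    74.4] [-0.3 -0.4  0.4 -0. ]
br [ 448.5 -273.9   38. ]
steel [[661.0, -209.0], [631.0, -373.0], [514.0, -351.0], [543.0, -186.0]] c [ 587.4 -280. ] sides [np.float64(167.0), np.float64(119.0), np.float64(167.0), np.float64(121.0)] ang [np.float64(-100.3), np.float64(169.1), np.float64(80.2), np.float64(-11.0)]
wood [[656.0, 80.0], [677.0, -84.0], [567.0, -102.0], [541.0, 61.0]] c [610.2 -11.1] sides [np.float64(165.0), np.float64(112.0), np.float64(165.0), np.float64(117.0)] ang [np.float64(-82.5), np.float64(-170.7), np.float64(99.2), np.float64(9.5)]
stand [[681.0, 299.0], [628.0, 219.0], [540.0, 275.0], [592.0, 356.0]] c [610.2 287.2] sides [np.float64(95.0), np.float64(105.0), np.float64(96.0), np.float64(106.0)] ang [np.float64(-123.6), np.float64(147.7), np.float64(57.2), np.float64(-32.8)]
plate [611.88965755 287.46366979  19.        ] pegtip [600.50997546 296.92914412 117.        ] pegbase [624.59332475 278.21941609  20.        ]
```

The manual's scale: shifts go in shares of 500 mm and turns go in shares of pi rad. Converting my numbers, 0.1176 rad / 3.1416 = 0.0374.

```bash
python3 -m handwheel '0,0,0.0374,0,0,0,0.6
0,0,0.0374,0,0,0,0.6
0,0,0.0374,0,0,0,0.6
0,0,0.0374,0,0,0,0.6
0,0,0.0374,0,0,0,0.6' 30
python3 -m handwheel '0,0,0.0374,0,0,0,0.6
0,0,0.0374,0,0,0,0.6
0,0,0.0374,0,0,0,0.6
0,0,0.0374,0,0,0,0.6
0,0,0.0374,0,0,0,0.6'
python3 -m handwheel '0,0,0,-0.08,0,0,0.6
0,0,0,-0.08,0,0,0.6
0,0,0,-0.08,0,0,0.6
0,0,0,-0.08,0,0,0.6
0,0,0,-0.08,0,0,0.6'
python3 -m handwheel '0,0,0,-0.08,0,0,0.6
0,0,0,-0.08,0,0,0.6
0,0,0,-0.05,0,0,0.6
0,0,0,0,0,0,0.6'
```

```text
clock: 0.67
eef_pos: [240.4, 576.8, 253.1]
tcp_rot: [-3.141, 0.0, 2.153]
contact_force: [-0.2, -0.3, 0.3]
opening: 0.597
grasp_force: 0.0
clock: 1.08
eef_pos: [240.3, 576.8, 253.1]
tcp_rot: [-3.141, 0.0, 1.565]
contact_force: [0.5, 0.1, -0.9]
opening: 0.601
grasp_force: 0.0
clock: 1.5
eef_pos: [240.0, 375.1, 253.0]
tcp_rot: [-3.142, 0.0, 1.571]
contact_force: [1.0, 0.0, 1.2]
opening: 0.599
grasp_force: 0.0
clock: 1.83
eef_pos: [239.2, 267.6, 252.9]
tcp_rot: [-3.141, 0.002, 1.569]
contact_force: [-0.6, 1.1, -0.7]
opening: 0.602
grasp_force: 0.0
```

Converted, 41 mm / 500 = 0.082, 40 mm / 500 = 0.08.

```bash
python3 -m handwheel '0,0,0,0,0.08,0,0.6
0,0,0,0,0.08,0,0.6
0,0,0,0,0.08,0,0.6
0,0,0,0,0.08,0,0.6
0,0,0,0,0.082,0,0.6'
python3 -m handwheel '0,0,0,0,0,0.07,0.6
0,0,0,0,0,0.07,0.6
0,0,0,0,0,0.07,0.6
0,0,0,0,0,0.07,0.6
0,0,0,0,0,0,0.6'
python3 - <<'E'
from h import *
crop("scene","s2.png",140,250,300,370,4)
E
```

```text
clock: 2.25
eef_pos: [443.5, 272.1, 253.3]
tcp_rot: [3.141, -0.001, 1.571]
contact_force: [0.1, -0.0, 0.5]
opening: 0.599
grasp_force: 0.0
clock: 2.67
eef_pos: [438.2, 270.2, 107.5]
tcp_rot: [-3.133, 0.005, 1.571]
contact_force: [-2.6, -0.9, -0.5]
opening: 0.604
grasp_force: 0.0
```

View pics/s2.png

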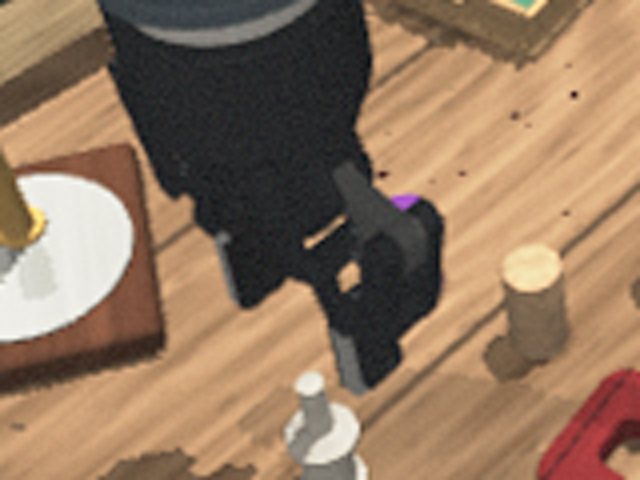

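The pourer tip is at crop (310,385), and the fingertips at (240,300) and (350,390) straddle it. Going down.

Converted, 30 mm / 500 = 0.06, 22 mm / 500 = 0.044.

```bash
python3 -m handwheel '0,0,0,0,0,0.06,0.6
0,0,0,0,0,0.06,0.6
0,0,0,0,0,0.044,0.6
0,0,0,0,0,0,0.6
0,0,0,0,0,0,0.6'
python3 -m handwheel '0,0,0,0,0,0,0.15
0,0,0,0,0,0,0.15
0,0,0,0,0,0,0.15
0,0,0,0,0,0,0.15
0,0,0,0,0,0,0.15' 30
python3 -m handwheel '0,0,0,0,0,0,0.15
0,0,0,0,0,0,0.15
0,0,0,0,0,0,0.15'
```

```text
clock: 3.13
eef_pos: [442.1, 272.6, 32.6]
tcp_rot: [3.141, -0.0, 1.571]
contact_force: [-1.0, 0.6, -0.6]
opening: 0.6
grasp_force: 0.0
clock: 3.55
eef_pos: [442.9, 272.9, 33.5]
tcp_rot: [3.138, -0.002, 1.571]
contact_force: [-0.3, 0.6, 9.8]
opening: 0.275
grasp_force: 28.9
clock: 3.8
eef_pos: [442.9, 272.9, 33.5]
tcp_rot: [3.138, -0.002, 1.571]
contact_force: [-0.5, 0.4, 8.3]
opening: 0.273
grasp_force: 28.9
```

Converted, -40 mm / 500 = -0.08, -30 mm / 500 = -0.06.

```bash
python3 -m handwheel '0,0,0,0,0,-0.02,0.15
0,0,0,0,0,-0.06,0.15
0,0,0,0,0,-0.08,0.15
0,0,0,0,0,-0.08,0.15
0,0,0,-0.04,0.04,0,0.15'
python3 -m handwheel '0,0,0,-0.07,0.04,0,0.15
0,0,0,-0.07,0.04,0,0.15
0,0,0,-0.07,0.04,0,0.15
0,0,0,-0.07,0.04,0,0.15
0,0,0,-0.07,0.04,0,0.15'
python3 -m handwheel '0,0,0,-0.07,0.036,0,0.15
0,0,0,-0.07,0,0,0.15
0,0,0,-0.07,0,0,0.15
0,0,0,-0.07,0,0,0.15
0,0,0,-0.07,0,0,0.15'
python3 -m handwheel '0,0,0,-0.07,0,0,0.15
0,0,0,-0.07,0,0,0.15
0,0,0,-0.07,0,0,0.15
0,0,0,-0.07,0,0,0.15
0,0,0,-0.07,0,0,0.15'
python3 -m handwheel '0,0,0,-0.056,0,0,0.15
0,0,0,-0.028,0,0,0.15
0,0,0,0,0,0,0.15
0,0,0,0,0,0,0.15'
```

```text
clock: 4.22
eef_pos: [463.0, 255.6, 159.6]
tcp_rot: [3.133, -0.006, 1.573]
contact_force: [3.0, 2.0, 0.1]
opening: 0.277
grasp_force: 29.5
clock: 4.63
eef_pos: [562.2, 75.1, 153.0]
tcp_rot: [3.14, -0.0, 1.571]
contact_force: [0.2, 0.6, -0.6]
opening: 0.274
grasp_force: 29.5
clock: 5.05
eef_pos: [579.2, -99.9, 152.8]
tcp_rot: [3.14, 0.0, 1.571]
contact_force: [1.5, 0.2, -0.6]
opening: 0.27
grasp_force: 29.5
clock: 5.47
eef_pos: [579.2, -274.9, 153.0]
tcp_rot: [3.14, 0.001, 1.571]
contact_force: [0.9, -0.4, -0.8]
opening: 0.275
grasp_force: 29.5
clock: 5.8
eef_pos: [579.2, -315.1, 152.0]
tcp_rot: [3.141, -0.0, 1.569]
contact_force: [0.2, -0.0, -0.4]
opening: 0.274
grasp_force: 29.5
```

Converted, 40 mm / 500 = 0.08, 25 mm / 500 = 0.05.

```bash
python3 -m handwheel '0,0,0,0,0,0.08,0.15
0,0,0,0,0,0.08,0.15
0,0,0,0,0,0.05,0.15
0,0,0,0,0,0.01,0.15
0,0,0,0,0,0,0.15'
python3 -m handwheel '0,0,0,0,0,0.004,0.15
0,0,0,0,0,0.002,0.15
0,0,0,0,0,0,0.15
0,0,0,0,0,0,0.15'
```

```text
clock: 6.22
eef_pos: [578.6, -312.7, 40.3]
tcp_rot: [-3.139, -0.002, 1.572]
contact_force: [0.3, -0.1, 0.0]
opening: 0.271
grasp_force: 30.1
clock: 6.55
eef_pos: [579.8, -314.8, 39.0]
tcp_rot: [3.141, 0.0, 1.571]
contact_force: [0.9, 0.1, -1.6]
opening: 0.276
grasp_force: 30.1
```

Run:
```python
from h import *
crop("scene","s3.png",280,110,440,230,4)
```

```text
(no output)
```

View pics/s3.png

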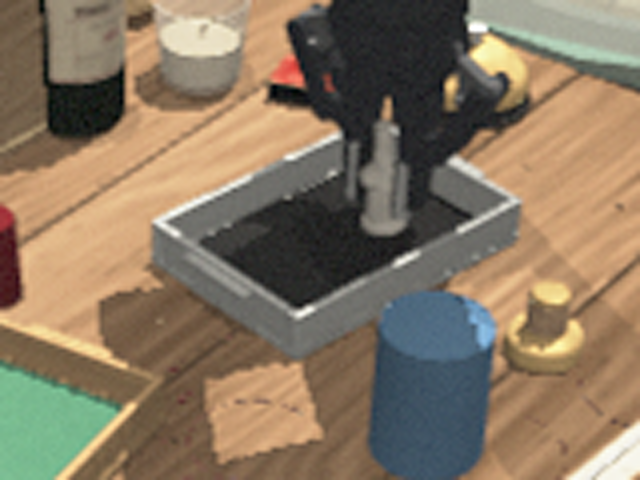

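The pourer stands upright over the tray floor at crop (385,190). Releasing it and moving to the second pourer.

Converted, 0.7 mm / 500 = 0.0014.

```bash
python3 -m handwheel '0,0,0,0,0,0.0014,0.15
0,0,0,0,0,0,0.3
0,0,0,0,0,0,0.4
0,0,0,0,0,0,0.6
0,0,0,0,0,0,0.6'
python3 -m handwheel '0,0,0,0,0,-0.02,0.6
0,0,0,0,0,-0.06,0.6
0,0,0,0,0,-0.08,0.6
0,0,0,0,0,-0.08,0.6
0,0,0,0.076,-0.042,0,0.6'
python3 -m handwheel '0,0,0,0.076,-0.042,0,0.6
0,0,0,0.076,-0.042,0,0.6
0,0,0,0.076,-0.042,0,0.6
0,0,0,0.076,-0.042,0,0.6
0,0,0,0.076,-0.042,0,0.6'
python3 -m handwheel '0,0,0,0.06,-0.03,0,0.6
0,0,0,0.026,-0.01,0,0.6
0,0,0,0,0,0,0.6
0,0,0,0,0,0,0.6
0,0,0,0,0,0,0.6'
```

```text
clock: 7.02
eef_pos: [579.3, -315.1, 37.6]
tcp_rot: [-3.142, -0.0, 1.571]
contact_force: [-0.4, -0.3, 0.2]
opening: 0.599
grasp_force: 0.0
clock: 7.43
eef_pos: [566.9, -285.2, 167.2]
tcp_rot: [3.125, 0.009, 1.569]
contact_force: [1.1, 0.1, 1.5]
opening: 0.598
grasp_force: 0.0
clock: 7.85
eef_pos: [457.3, -94.9, 158.3]
tcp_rot: [3.141, 0.0, 1.57]
contact_force: [1.3, 0.5, 0.5]
opening: 0.597
grasp_force: 0.0
clock: 8.27
eef_pos: [439.4, -53.8, 158.2]
tcp_rot: [3.14, 0.0, 1.571]
contact_force: [0.3, -0.3, -0.6]
opening: 0.599
grasp_force: 0.0
```

Converted, 35 mm / 500 = 0.07, -6.5 mm / 500 = -0.013.

```bash
python3 -m handwheel '0,0,0,0.02,-0.013,0.02,0.6
0,0,0,0,0,0.07,0.6
0,0,0,0,0,0.07,0.6
0,0,0,0,0,0.06,0.6
0,0,0,0,0,0.032,0.6'
python3 -m handwheel '0,0,0,0,0,0,0.6
0,0,0,0,0,0,0.6'
python3 -m handwheel '0,0,0,0,0,0,0.15
0,0,0,0,0,0,0.15
0,0,0,0,0,0,0.15
0,0,0,0,0,0,0.15
0,0,0,0,0,0,0.15' 30
python3 -m handwheel '0,0,0,0,0,0,0.15
0,0,0,0,0,0,0.15'
```

```text
clock: 8.68
eef_pos: [431.4, -44.3, 28.9]
tcp_rot: [-3.139, -0.0, 1.569]
contact_force: [-0.2, 0.7, -0.0]
opening: 0.601
grasp_force: 0.0
clock: 8.85
eef_pos: [432.0, -44.1, 31.0]
tcp_rot: [-3.14, -0.0, 1.57]
contact_force: [-0.4, -0.3, -0.2]
opening: 0.604
grasp_force: 0.0
clock: 9.27
eef_pos: [433.2, -43.5, 32.9]
tcp_rot: [3.139, 0.0, 1.571]
contact_force: [-0.6, -0.9, 7.2]
opening: 0.274
grasp_force: 29.1
clock: 9.43
eef_pos: [433.2, -43.5, 32.9]
tcp_rot: [3.139, 0.0, 1.571]
contact_force: [-0.6, -1.3, 7.7]
opening: 0.276
grasp_force: 29.1
```

Converted, -40 mm / 500 = -0.08, -30 mm / 500 = -0.06.

```bash
python3 -m handwheel '0,0,0,0,0,-0.02,0.15
0,0,0,0,0,-0.06,0.15
0,0,0,0,0,-0.08,0.15
0,0,0,0,0,-0.06,0.15
0,0,0,0,0,-0.02,0.15'
python3 -m handwheel '0,0,0,-0.044,0.036,0,0.15
0,0,0,-0.052,0.04,0,0.15
0,0,0,-0.052,0.04,0,0.15
0,0,0,-0.052,0.04,0,0.15
0,0,0,-0.052,0.04,0,0.15'
python3 -m handwheel '0,0,0,-0.052,0.04,0,0.15
0,0,0,-0.052,0.04,0,0.15
0,0,0,-0.032,0.028,0,0.15
0,0,0,-0.016,0.016,0,0.15
0,0,0,0,0,0,0.15'
python3 -m handwheel '0,0,0,0,0,0,0.15
0,0,0,0,0,0,0.15'
```

```text
clock: 9.85
eef_pos: [434.0, -43.4, 156.7]
tcp_rot: [3.135, 0.001, 1.571]
contact_force: [0.6, 0.1, 0.3]
opening: 0.276
grasp_force: 29.5
clock: 10.27
eef_pos: [530.7, -170.5, 153.1]
tcp_rot: [3.14, 0.0, 1.571]
contact_force: [0.6, 1.0, 0.4]
opening: 0.271
grasp_force: 29.5
clock: 10.68
eef_pos: [593.2, -246.7, 152.5]
tcp_rot: [3.14, 0.001, 1.57]
contact_force: [-1.1, 0.5, -0.6]
opening: 0.279
grasp_force: 29.5
clock: 10.85
eef_pos: [590.9, -244.1, 151.7]
tcp_rot: [-3.14, -0.001, 1.571]
contact_force: [0.5, 0.4, -0.2]
opening: 0.272
grasp_force: 29.5
```

Converted, 40 mm / 500 = 0.08, 25 mm / 500 = 0.05.

```bash
python3 -m handwheel '0,0,0,0,0,0.08,0.15
0,0,0,0,0,0.08,0.15
0,0,0,0,0,0.05,0.15
0,0,0,0,0,0.012,0.15
0,0,0,0,0,0.002,0.15'
python3 -m handwheel '0,0,0,0,0,0.002,0.15
0,0,0,0,0,0.001,0.15
0,0,0,0,0,0,0.15
0,0,0,0,0,0,0.15'
python3 -m handwheel '0,0,0,0,0,0,0.15
0,0,0,0,0,0,0.3
0,0,0,0,0,0,0.4
0,0,0,0,0,0,0.6
0,0,0,0,0,0,0.6'
python3 -m handwheel '0,0,0,0,0,-0.02,0.6
0,0,0,0,0,-0.06,0.6
0,0,0,0,0,-0.08,0.6
0,0,0,0,0,-0.06,0.6
0,0,0,0.066,-0.032,0,0.6'
python3 -m handwheel '0,0,0,0.066,-0.032,0,0.6
0,0,0,0.066,-0.032,0,0.6
0,0,0,0.066,-0.032,0,0.6
0,0,0,0.066,-0.032,0,0.6
0,0,0,0.066,-0.032,0,0.6'
python3 -m handwheel '0,0,0,0.066,-0.032,0,0.6
0,0,0,0.066,-0.032,0,0.6
0,0,0,0.06,-0.028,0,0.6
0,0,0,0.01,0,0,0.6
0,0,0,0,0,0,0.6'
```

```text
clock: 11.27
eef_pos: [590.3, -243.7, 38.8]
tcp_rot: [-3.138, -0.001, 1.572]
contact_force: [0.1, -0.6, -0.0]
opening: 0.273
grasp_force: 29.7
clock: 11.6
eef_pos: [592.2, -245.2, 39.0]
tcp_rot: [3.141, 0.0, 1.571]
contact_force: [-0.3, 1.1, -0.7]
opening: 0.275
grasp_force: 29.7
clock: 12.02
eef_pos: [592.0, -245.3, 38.1]
tcp_rot: [-3.142, 0.0, 1.571]
contact_force: [0.4, 0.2, 0.8]
opening: 0.598
grasp_force: 0.0
clock: 12.43
eef_pos: [582.4, -217.4, 156.0]
tcp_rot: [3.128, 0.006, 1.569]
contact_force: [1.4, 0.4, 1.0]
opening: 0.6
grasp_force: 0.0
clock: 12.85
eef_pos: [495.1, -46.0, 148.9]
tcp_rot: [3.141, 0.0, 1.57]
contact_force: [0.8, 0.4, 0.3]
opening: 0.599
grasp_force: 0.0
clock: 13.27
eef_pos: [449.6, 55.3, 148.8]
tcp_rot: [3.141, -0.0, 1.574]
contact_force: [0.5, -0.1, 0.2]
opening: 0.6
grasp_force: 0.0
```

```bash
python3 - <<'E'
from h import *
crop("scene","s4.png",280,110,440,230,4)
E
python3 -m handwheel '0,0,0,0,0,0.06,0.6
0,0,0,0,0,0.07,0.6
0,0,0,0,0,0.06,0.6
0,0,0,0,0,0.04,0.6
0,0,0,0,0,0.008,0.6'
python3 -m handwheel '0,0,0,0,0,0,0.6
0,0,0,0,0,0,0.6'
python3 -m handwheel '0,0,0,0,0,0,0.15
0,0,0,0,0,0,0.15
0,0,0,0,0,0,0.15
0,0,0,0,0,0,0.15
0,0,0,0,0,0,0.15' 30
python3 -m handwheel '0,0,0,0,0,0,0.15
0,0,0,0,0,0,0.15'
```

```text
clock: 13.73
eef_pos: [448.8, 52.4, 26.4]
tcp_rot: [-3.137, 0.001, 1.569]
contact_force: [-1.4, -0.6, -0.7]
opening: 0.597
grasp_force: 0.0
clock: 13.9
eef_pos: [450.8, 53.1, 29.7]
tcp_rot: [3.141, 0.0, 1.57]
contact_force: [1.3, 0.6, 0.6]
opening: 0.603
grasp_force: 0.0
clock: 14.32
eef_pos: [451.1, 53.7, 30.4]
tcp_rot: [3.139, -0.0, 1.571]
contact_force: [-0.2, -2.4, 7.7]
opening: 0.276
grasp_force: 29.0
clock: 14.48
eef_pos: [451.0, 53.7, 30.4]
tcp_rot: [3.139, -0.0, 1.571]
contact_force: [0.0, -1.5, 7.0]
opening: 0.272
grasp_force: 29.0
```

View pics/s4.png

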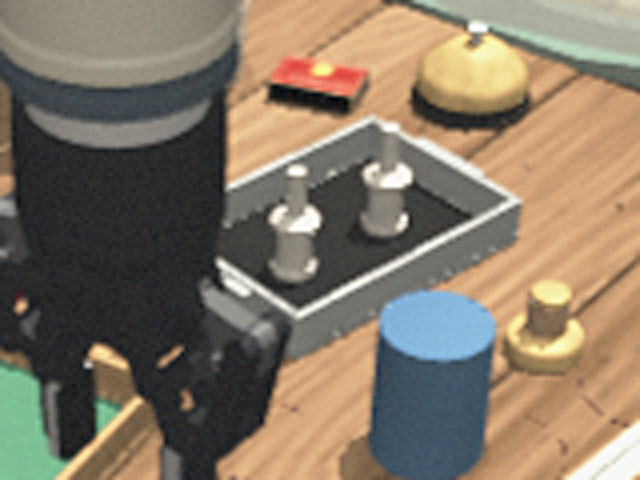

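Both pourers stand upright in the steel tray, at crop (295,225) and (388,190). The cork is gripped, so on to the wooden tray.

Converted, -30 mm / 500 = -0.06, 20 mm / 500 = 0.04.

```bash
python3 -m handwheel '0,0,0,0,0,-0.02,0.15
0,0,0,0,0,-0.06,0.15
0,0,0,0,0,-0.06,0.15
0,0,0,0,0,-0.02,0.15
0,0,0,-0.024,0.04,0,0.15'
python3 -m handwheel '0,0,0,-0.036,0.06,0,0.15
0,0,0,-0.036,0.06,0,0.15
0,0,0,-0.036,0.06,0,0.15
0,0,0,-0.036,0.06,0,0.15
0,0,0,-0.02,0.03,0,0.15'
python3 -m handwheel '0,0,0,-0.01,0.02,0,0.15
0,0,0,0,0,0,0.15
0,0,0,0,0,0,0.15
0,0,0,0,0,0,0.15'
```

```text
clock: 14.9
eef_pos: [468.7, 42.7, 112.3]
tcp_rot: [3.14, -0.001, 1.572]
contact_force: [0.4, 0.1, -0.8]
opening: 0.273
grasp_force: 29.5
clock: 15.32
eef_pos: [608.6, -42.1, 110.3]
tcp_rot: [3.138, 0.001, 1.57]
contact_force: [0.1, -0.1, -0.1]
opening: 0.274
grasp_force: 29.5
clock: 15.65
eef_pos: [613.4, -44.5, 109.0]
tcp_rot: [-3.14, -0.0, 1.571]
contact_force: [-0.4, -0.2, 0.1]
opening: 0.269
grasp_force: 29.5
```

```bash
python3 -m handwheel '0,0,0,0,0,0.06,0.15
0,0,0,0,0,0.06,0.15
0,0,0,0,0,0.02,0.15
0,0,0,0,0,0.004,0.15
0,0,0,0,0,0,0.15'
python3 -m handwheel '0,0,0,0,0,0.002,0.15
0,0,0,0,0,0.001,0.15
0,0,0,0,0,0,0.15
0,0,0,0,0,0,0.15'
python3 -m handwheel '0,0,0,0,0,0,0.15
0,0,0,0,0,0,0.3
0,0,0,0,0,0,0.4
0,0,0,0,0,0,0.6
0,0,0,0,0,0,0.6'
python3 -m handwheel '0,0,0,0,0,-0.02,0.6
0,0,0,0,0,-0.06,0.6
0,0,0,0,0,-0.08,0.6
0,0,0,0,0,-0.02,0.6
0,0,0,0.056,-0.046,0,0.6'
python3 -m handwheel '0,0,0,0.056,-0.046,0,0.6
0,0,0,0.056,-0.046,0,0.6
0,0,0,0.056,-0.046,0,0.6
0,0,0,0.056,-0.046,0,0.6
0,0,0,0.056,-0.046,0,0.6'
python3 -m handwheel '0,0,0,0.056,-0.046,0,0.6
0,0,0,0.044,-0.04,0,0.6
0,0,0,0.006,-0.008,0,0.6
0,0,0,0,0,0,0.6
0,0,0,0,0,0,0.6'
```

```text
clock: 16.07
eef_pos: [614.2, -44.7, 37.0]
tcp_rot: [-3.14, -0.0, 1.571]
contact_force: [1.0, 0.4, -0.2]
opening: 0.273
grasp_force: 30.2
clock: 16.4
eef_pos: [615.5, -45.3, 36.5]
tcp_rot: [3.14, 0.0, 1.571]
contact_force: [-0.7, 0.6, 0.3]
opening: 0.271
grasp_force: 30.2
clock: 16.82
eef_pos: [615.0, -45.3, 35.6]
tcp_rot: [-3.142, -0.0, 1.571]
contact_force: [0.5, 0.4, 1.0]
opening: 0.601
grasp_force: 0.0
clock: 17.23
eef_pos: [598.4, -20.1, 130.9]
tcp_rot: [3.129, 0.002, 1.569]
contact_force: [-0.1, 0.9, -0.0]
opening: 0.599
grasp_force: 0.0
clock: 17.65
eef_pos: [475.9, 123.8, 126.3]
tcp_rot: [3.141, -0.0, 1.57]
contact_force: [0.1, 1.6, 0.6]
opening: 0.601
grasp_force: 0.0
clock: 18.07
eef_pos: [430.5, 175.9, 126.1]
tcp_rot: [3.14, -0.0, 1.572]
contact_force: [0.5, -1.0, 0.3]
opening: 0.6
grasp_force: 0.0
```

Converted, 30 mm / 500 = 0.06, 25 mm / 500 = 0.05.

```bash
python3 -m handwheel '0,0,0,-0.002,-0.002,0.05,0.5
0,0,0,0,0,0.06,0.5
0,0,0,0,0,0.05,0.5
0,0,0,0,0,0.028,0.5
0,0,0,0,0,0.006,0.5'
python3 -m handwheel '0,0,0,0,0,0,0.5
0,0,0,0,0,0,0.5'
python3 -m handwheel '0,0,0,0,0,0,0.15
0,0,0,0,0,0,0.15
0,0,0,0,0,0,0.15
0,0,0,0,0,0,0.15
0,0,0,0,0,0,0.15' 30
python3 -m handwheel '0,0,0,0,0,0,0.15
0,0,0,0,0,0,0.15'
```

```text
clock: 18.48
eef_pos: [428.7, 173.2, 26.4]
tcp_rot: [-3.139, 0.001, 1.569]
contact_force: [-0.1, -0.3, 0.4]
opening: 0.498
grasp_force: 0.0
clock: 18.65
eef_pos: [430.0, 174.4, 29.1]
tcp_rot: [3.141, -0.0, 1.57]
contact_force: [-0.2, 0.8, 1.1]
opening: 0.502
grasp_force: 0.0
clock: 19.07
eef_pos: [430.0, 174.9, 29.7]
tcp_rot: [3.139, -0.001, 1.571]
contact_force: [0.6, -3.3, 6.8]
opening: 0.277
grasp_force: 29.4
clock: 19.23
eef_pos: [430.0, 175.0, 29.7]
tcp_rot: [3.139, -0.001, 1.571]
contact_force: [0.9, -2.4, 7.2]
opening: 0.266
grasp_force: 29.4
```

Converted, -30 mm / 500 = -0.06, 20 mm / 500 = 0.04.

```bash
python3 -m handwheel '0,0,0,0,0,-0.02,0.15
0,0,0,0,0,-0.06,0.15
0,0,0,0,0,-0.06,0.15
0,0,0,0,0,-0.02,0.15
0,0,0,-0.036,0.04,0,0.15'
python3 -m handwheel '0,0,0,-0.048,0.056,0,0.15
0,0,0,-0.048,0.056,0,0.15
0,0,0,-0.048,0.056,0,0.15
0,0,0,-0.048,0.056,0,0.15
0,0,0,-0.044,0.048,0,0.15'
python3 -m handwheel '0,0,0,-0.03,0.036,0,0.15
0,0,0,0,0,0,0.15
0,0,0,0,0,0,0.15
0,0,0,0,0,0,0.15'
python3 -m handwheel '0,0,0,0,0,0.06,0.15
0,0,0,0,0,0.06,0.15
0,0,0,0,0,0.02,0.15
0,0,0,0,0,0.004,0.15
0,0,0,0,0,0,0.15'
python3 -m handwheel '0,0,0,0,0,0.002,0.15
0,0,0,0,0,0.001,0.15
0,0,0,0,0,0,0.15
0,0,0,0,0,0,0.15'
```

```text
clock: 19.65
eef_pos: [448.3, 158.5, 111.8]
tcp_rot: [3.139, -0.002, 1.573]
contact_force: [0.1, 0.5, -0.3]
opening: 0.27
grasp_force: 29.5
clock: 20.07
eef_pos: [586.7, 37.2, 109.3]
tcp_rot: [3.14, -0.0, 1.571]
contact_force: [0.6, 0.0, -0.5]
opening: 0.276
grasp_force: 29.5
clock: 20.4
eef_pos: [601.9, 24.1, 108.6]
tcp_rot: [-3.14, -0.0, 1.571]
contact_force: [0.0, 0.0, 0.0]
opening: 0.281
grasp_force: 29.5
clock: 20.82
eef_pos: [602.2, 24.4, 36.6]
tcp_rot: [-3.14, -0.0, 1.572]
contact_force: [0.3, -0.2, 0.1]
opening: 0.277
grasp_force: 30.4
clock: 21.15
eef_pos: [603.5, 23.7, 36.0]
tcp_rot: [3.14, -0.0, 1.571]
contact_force: [-0.2, -0.1, 0.0]
opening: 0.272
grasp_force: 30.5
```

```bash
python3 -m handwheel '0,0,0,0,0,0.0014,0.15
0,0,0,0,0,0,0.3
0,0,0,0,0,0,0.4
0,0,0,0,0,0,0.6
0,0,0,0,0,0,0.6'
python3 -m handwheel '0,0,0,0,0,-0.02,0.6
0,0,0,0,0,-0.06,0.6
0,0,0,0,0,-0.08,0.6
0,0,0,0,0,-0.06,1
0,0,0,-0.05,-0.038,0,1'
python3 -m handwheel '0,0,0,-0.05,-0.038,0,1
0,0,0,-0.05,-0.038,0,1
0,0,0,-0.05,-0.038,0,1
0,0,0,-0.05,-0.038,0,1
0,0,0,-0.05,-0.038,0,1'
python3 -m handwheel '0,0,0,-0.05,-0.038,0,1
0,0,0,-0.04,-0.036,0,1
0,0,0,0,0,0,1
0,0,0,0,0,0,1
0,0,0,0,0,0,1'
python3 - <<'E'
from h import *
cv2.imwrite("pics/s5.png",cams.grab_frame("scene")[100:400,100:500,::-1])
E
```

```text
clock: 21.57
eef_pos: [603.0, 23.7, 34.4]
tcp_rot: [-3.142, -0.0, 1.571]
contact_force: [0.1, -0.3, -0.7]
opening: 0.596
grasp_force: 0.0
clock: 21.98
eef_pos: [590.7, 1.1, 151.8]
tcp_rot: [3.128, -0.001, 1.573]
contact_force: [1.2, -0.6, 0.7]
opening: 0.86
grasp_force: 0.0
clock: 22.4
eef_pos: [488.0, -127.2, 145.2]
tcp_rot: [3.141, 0.0, 1.571]
contact_force: [-0.5, -0.4, 0.4]
opening: 1.003
grasp_force: 0.0
clock: 22.82
eef_pos: [452.5, -171.3, 145.0]
tcp_rot: [3.14, 0.0, 1.57]
contact_force: [0.3, 0.0, 0.6]
opening: 1.0
grasp_force: 0.0
```

View pics/s5.png

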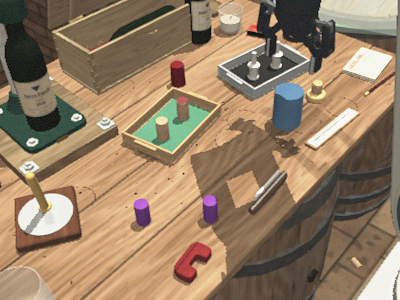

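All four items stand upright in their trays: corks at crop (162,128)/(182,108), pourers at (253,68)/(277,55). The gripper is above the beaker, so I'll grasp it.

Converted, 30 mm / 500 = 0.06, 25 mm / 500 = 0.05.

```bash
python3 -m handwheel '0,0,0,0,0,0.05,1
0,0,0,0,0,0.06,1
0,0,0,0,0,0.05,1
0,0,0,0,0,0.028,1
0,0,0,0,0,0.006,1'
python3 -m handwheel '0,0,0,0,0,0,1
0,0,0,0,0,0,1'
python3 -m handwheel '0,0,0,0,0,0,0.4
0,0,0,0,0,0,0.4
0,0,0,0,0,0,0.4
0,0,0,0,0,0,0.4
0,0,0,0,0,0,0.4' 40
python3 -m handwheel '0,0,0,0,0,0,0.4
0,0,0,0,0,0,0.4'
```

```text
clock: 23.28
eef_pos: [451.2, -169.8, 45.1]
tcp_rot: [-3.138, -0.001, 1.572]
contact_force: [-1.2, -0.0, 0.3]
opening: 1.002
grasp_force: 0.0
clock: 23.45
eef_pos: [452.8, -170.9, 47.9]
tcp_rot: [3.141, 0.0, 1.572]
contact_force: [-0.1, 0.0, -0.6]
opening: 1.0
grasp_force: 0.0
clock: 23.87
eef_pos: [452.6, -171.5, 48.7]
tcp_rot: [3.14, 0.0, 1.57]
contact_force: [-1.1, 0.7, 9.2]
opening: 0.652
grasp_force: 40.7
clock: 24.03
eef_pos: [452.7, -171.5, 48.7]
tcp_rot: [3.14, 0.0, 1.57]
contact_force: [-1.5, 1.2, 8.5]
opening: 0.649
grasp_force: 40.7
```

Converted, -40 mm / 500 = -0.08, -30 mm / 500 = -0.06.

```bash
python3 -m handwheel '0,0,0,0,0,-0.02,0.4
0,0,0,0,0,-0.06,0.4
0,0,0,0,0,-0.08,0.4
0,0,0,0,0,-0.08,0.4
0,0,0,0,0,-0.052,0.4'
python3 -m handwheel '0,0,0,0.04,0.016,0,0.4
0,0,0,0.056,0.018,0,0.4
0,0,0,0.056,0.018,0,0.4
0,0,0,0.056,0.018,0,0.4
0,0,0,0.056,0.018,0,0.4'
python3 -m handwheel '0,0,0,0.056,0.018,0,0.4
0,0,0,0.056,0.018,0,0.4
0,0,0,0.056,0.018,0,0.4
0,0,0,0.056,0.018,0,0.4
0,0,0,0.056,0.018,0,0.4'
python3 -m handwheel '0,0,0,0.056,0.018,0,0.4
0,0,0,0.056,0.018,0,0.4
0,0,0,0.056,0.018,0,0.4
0,0,0,0.056,0.018,0,0.4
0,0,0,0.056,0.018,0,0.4'
python3 -m handwheel '0,0,0,0.056,0.018,0,0.4
0,0,0,0.04,0.014,0,0.4
0,0,0,0.01,0,0,0.4
0,0,0,0,0,0,0.4
0,0,0,0,0,0,0.4'
python3 - <<'E'
from h import *
cv2.imwrite("pics/s6.png",cv2.resize(cams.grab_frame("scene")[200:360,60:260,::-1],None,fx=3.5,fy=3.5))
E
```

```text
clock: 24.45
eef_pos: [452.7, -171.6, 197.7]
tcp_rot: [3.138, 0.001, 1.571]
contact_force: [2.3, -1.1, -1.9]
opening: 0.652
grasp_force: 43.5
clock: 24.87
eef_pos: [496.0, -38.1, 194.5]
tcp_rot: [3.141, 0.0, 1.57]
contact_force: [-0.1, 0.3, -1.6]
opening: 0.656
grasp_force: 43.5
clock: 25.28
eef_pos: [541.0, 102.1, 194.3]
tcp_rot: [3.141, -0.0, 1.571]
contact_force: [0.2, -1.4, -1.1]
opening: 0.651
grasp_force: 43.5
clock: 25.7
eef_pos: [586.0, 242.1, 194.3]
tcp_rot: [3.141, -0.0, 1.571]
contact_force: [0.5, -0.1, -1.0]
opening: 0.651
grasp_force: 43.5
clock: 26.12
eef_pos: [601.3, 293.2, 193.6]
tcp_rot: [-3.141, 0.001, 1.571]
contact_force: [0.2, 0.5, -2.3]
opening: 0.65
grasp_force: 43.5
```

View pics/s6.png

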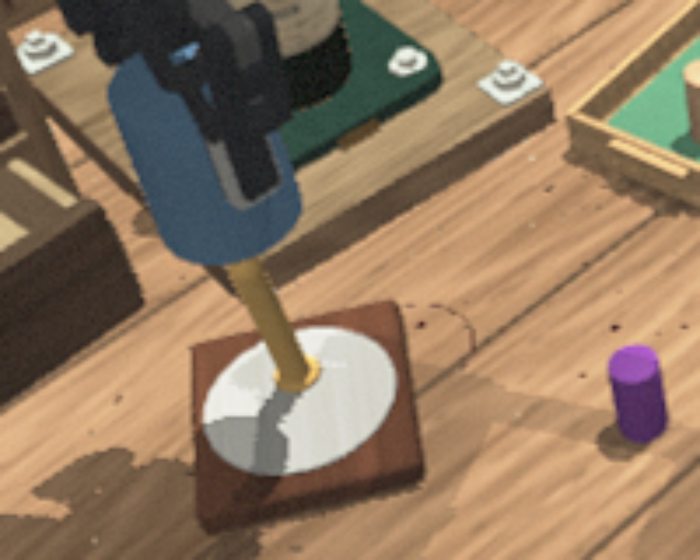

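The beaker hangs above the peg, its rim bottom near crop (225,262) and the peg base at (297,372). I'll check the peg model against the pixels before lowering.

Run:
```python
from h import *
c=np.array([610.5,287.3]);ex=np.array([.8415,-.540])
for s,z in((14,20),(-13,117)):
    print(proj("scene",[*(c+s*ex),z]),proj("top",[*(c+s*ex),z]))
print(unproj("scene",(60+297/3.5,200+372/3.5),20), r.sense()['eef_pos'])
```

```text
[[145.47412051 305.9048837 ]] [[185.44514357 198.86317279]]
[[130.66789092 276.27090693]] [[165.36124252 201.82765055]]
[622.38542765 280.89491716  20.        ] [601.38252907 292.70253575 193.54967886]
```

The manual's scale: shifts go in shares of 500 mm and turns go in shares of pi rad. Converting my numbers, 20 mm / 500 = 0.04, 15 mm / 500 = 0.03.

```bash
python3 -m handwheel '0,0,0,0,0,0.03,0.4
0,0,0,0,0,0.04,0.4
0,0,0,0,0,0.04,0.4
0,0,0,0,0,0.03,0.4
0,0,0,0,0,0.016,0.4'
python3 -m handwheel '0,0,0,0,0,0.008,0.4
0,0,0,0,0,0.004,0.4
0,0,0,0,0,0,0.4'
python3 -m handwheel '0,0,0,0,0,0.004,0.4
0,0,0,0,0,0.004,0.4
0,0,0,0,0,0,0.4'
```

```text
clock: 26.58
eef_pos: [600.8, 291.7, 113.6]
tcp_rot: [-3.139, 0.002, 1.57]
contact_force: [-1.0, -0.3, -1.7]
opening: 0.649
grasp_force: 43.5
clock: 26.83
eef_pos: [602.3, 293.4, 109.8]
tcp_rot: [3.141, -0.0, 1.57]
contact_force: [-0.6, 1.0, -1.8]
opening: 0.652
grasp_force: 43.5
clock: 27.08
eef_pos: [602.1, 293.8, 105.7]
tcp_rot: [3.141, -0.0, 1.571]
contact_force: [-0.1, 1.0, -2.4]
opening: 0.653
grasp_force: 43.5
```

Converted, 1 mm / 500 = 0.002.

```bash
python3 -m handwheel '0,0,0,0,0,0.002,0.4
0,0,0,0,0,0.002,0.4
0,0,0,0,0,0,0.4'
python3 -m handwheel '0,0,0,0,0,0.002,0.4
0,0,0,0,0,0,0.4
0,0,0,0,0,0,0.4'
python3 -m handwheel '0,0,0,0,0,0.002,0.4
0,0,0,0,0,0,0.4
0,0,0,0,0,0,0.4'
```

```text
clock: 27.33
eef_pos: [601.9, 293.8, 103.3]
tcp_rot: [-3.142, 0.0, 1.571]
contact_force: [-0.0, 0.2, -1.4]
opening: 0.65
grasp_force: 43.5
clock: 27.58
eef_pos: [602.1, 293.8, 102.8]
tcp_rot: [3.141, -0.0, 1.571]
contact_force: [-2.0, -0.3, 3.5]
opening: 0.654
grasp_force: 43.9
clock: 27.83
eef_pos: [602.1, 293.9, 102.5]
tcp_rot: [3.141, -0.0, 1.571]
contact_force: [-4.7, -2.2, 10.6]
opening: 0.656
grasp_force: 44.5
```

Contact came exactly where expected (tcp z ≈ 102.7). I'll ease off and open gently.

Converted, -0.7 mm / 500 = -0.0014.

```bash
python3 -m handwheel '0,0,0,0,0,-0.0014,0.4
0,0,0,0,0,0,0.4
0,0,0,0,0,0,0.68
0,0,0,0,0,0,0.70
0,0,0,0,0,0,0.72' 20
python3 -m handwheel '0,0,0,0,0,0,0.76
0,0,0,0,0,0,0.8
0,0,0,0,0,0,0.85
0,0,0,0,0,0,0.9
0,0,0,0,0,0,1'
python3 -m handwheel '0,0,0,0,0,0,1
0,0,0,0,0,0,1
0,0,0,0,0,0,1
0,0,0,0,0,0,1
0,0,0,0,0,0,1'
python3 - <<'E'
from h import *
cv2.imwrite("pics/s7.png",cv2.resize(cams.grab_frame("scene")[200:360,60:260,::-1],None,fx=3.5,fy=3.5))
E
```

```text
clock: 28.25
eef_pos: [602.0, 293.7, 101.8]
tcp_rot: [-3.142, 0.0, 1.571]
contact_force: [0.3, 0.5, -0.3]
opening: 0.712
grasp_force: 0.0
clock: 28.67
eef_pos: [602.0, 293.7, 102.1]
tcp_rot: [3.142, 0.0, 1.571]
contact_force: [-1.1, -0.1, 0.3]
opening: 0.996
grasp_force: 0.0
clock: 29.08
eef_pos: [602.0, 293.7, 102.1]
tcp_rot: [3.142, -0.0, 1.571]
contact_force: [-0.6, 0.1, 0.5]
opening: 0.997
grasp_force: 0.0
```

View pics/s7.png

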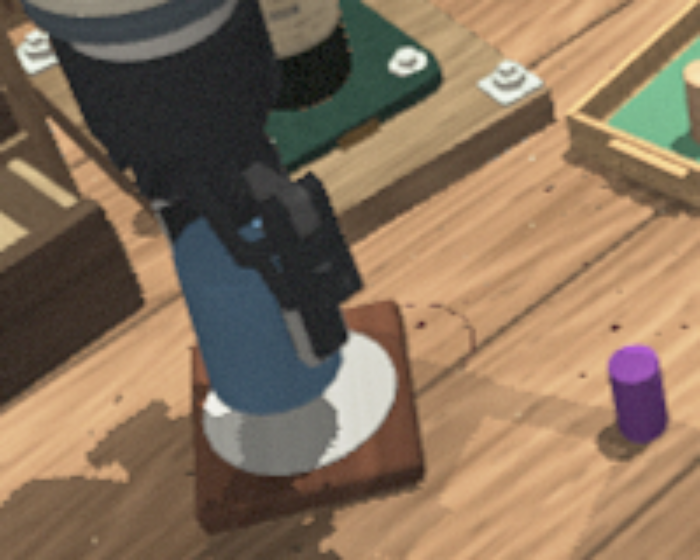

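The beaker hangs on the peg (rim near crop (275,405)), slightly askew, with no force on the fingers. Withdrawing straight up.

Converted, -10 mm / 500 = -0.02, -8 mm / 500 = -0.016.

```bash
python3 -m handwheel '0,0,0,0,0,-0.008,1
0,0,0,0,0,-0.016,1
0,0,0,0,0,-0.02,1
0,0,0,0,0,-0.02,1'
python3 -m handwheel '0,0,0,0,0,-0.04,1
0,0,0,0,0,-0.06,1
0,0,0,0,0,-0.06,1
0,0,0,0,0,-0.06,1
0,0,0,0,0,-0.02,1'
python3 -m handwheel '0,0,0,-0.07,0,0,1
0,0,0,-0.07,0,0,1
0,0,0,-0.07,0,0,1
0,0,0,-0.07,0,0,1
0,0,0,-0.07,0,0,1'
python3 -m handwheel '0,0,0,-0.04,-0.06,0,1
0,0,0,0,-0.06,0,1
0,0,0,0,-0.06,0,1
0,0,0,0,-0.06,0,1
0,0,0,0,0,0,1'
python3 -m handwheel '0,0,0,0,0,0,1
0,0,0,0,0,0,1
0,0,0,0,0,0,1
0,0,0,0,0,0,1
0,0,0,0,0,0,1'
python3 - <<'E'
from h import *
cv2.imwrite("pics/s8.png",cams.grab_frame("scene")[:,:,::-1])
a=cams.grab_frame("top")[150:330,140:480,::-1];cv2.imwrite("pics/t8.png",cv2.resize(a,None,fx=2.3,fy=2.3))
E
```

```text
clock: 29.47
eef_pos: [602.1, 293.8, 135.3]
tcp_rot: [3.141, -0.0, 1.571]
contact_force: [0.5, 0.6, 0.6]
opening: 1.0
grasp_force: 0.0
clock: 29.88
eef_pos: [603.8, 294.6, 260.6]
tcp_rot: [3.135, -0.003, 1.571]
contact_force: [0.3, -0.1, 0.1]
opening: 0.996
grasp_force: 0.0
clock: 30.3
eef_pos: [601.7, 117.3, 254.9]
tcp_rot: [3.141, -0.0, 1.571]
contact_force: [0.9, -0.3, -0.3]
opening: 0.994
grasp_force: 0.0
clock: 30.72
eef_pos: [476.8, 98.1, 254.1]
tcp_rot: [-3.138, 0.0, 1.571]
contact_force: [0.2, 0.0, 0.4]
opening: 0.997
grasp_force: 0.0
clock: 31.13
eef_pos: [482.7, 98.8, 254.0]
tcp_rot: [-3.142, 0.0, 1.571]
contact_force: [-0.8, -0.4, 1.0]
opening: 0.998
grasp_force: 0.0
```

View pics/s8.png

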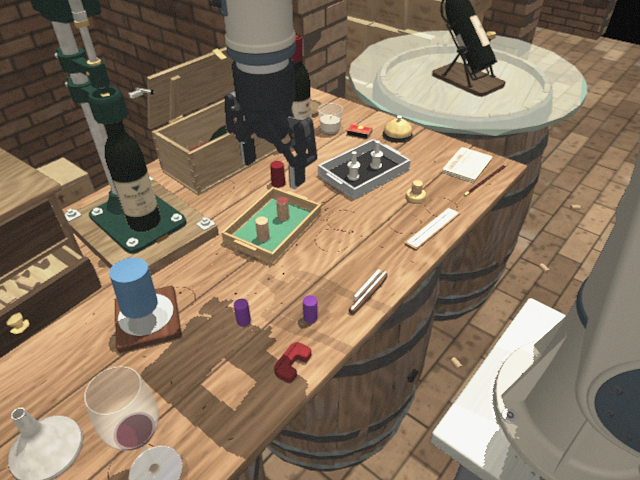

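View pics/t8.png

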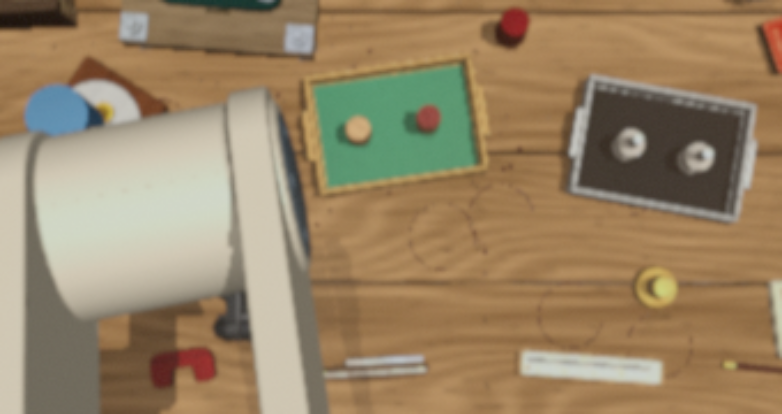

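The scene view shows the beaker hanging on the peg at (135,288), the corks upright at (262,229)/(283,208), and the pourers upright at (353,165)/(376,155). The brass stopper is untouched at (416,190).

```bash
python3 -c "
from rig import r
print(r.sign_off())"
```

```text
the job is handed in; nothing more can be done
None
```

I handed the job in at about 31 s: both pourers stand in the steel tray, both corks stand in the wooden tray, the beaker hangs mouth-down on the peg, the brass stopper is untouched, and the gripper is open and clear of everything.

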